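# Press a bracelet pin home on the lever press

## Task

Take the bracelet carrier bar with the steel pin standing proud of its upper edge out of the wooden rack and stand it on edge in the middle slot of the press's rest, with the pin under the ram. Then pull the sprung press lever all the way to its stop so that the ram drives the pin in, and ease the lever slowly back until it is fully home, never letting it fly back. Leave the carrier standing in the press and leave everything else on the cart where it is.

Things in the scene. Friction and masses are not known exactly. Their poses are not given: they have to be found in the camera images.
- carrier: Flat aluminium bar with steel links along both faces, on edge in a slot of the rack: 140 mm long (x), 12 mm thick (y; 13.5 over the links, plain for the last 28 mm at each end), 40 mm high (z, up), 0.11 to 0.23 kg, a steel pin in the middle of its upper edge. Origin: middle of its underside. Overhangs the rack about 35 mm at each end. Symmetric: may go in either way round
- pin (a joint): The 10 mm diameter steel pin of the carrier, upright: 0 when it stands 10 mm proud of the carrier's upper edge, 0.010 when flush; starts between 0 and 0.002. Stiff: needs about 10 N and stays where it is pushed. The full stroke of the press leaves it 1 to 2 mm proud
- press: Grey bench press, fixed, its open front to the robot's left, its column to the right. Origin on the cart top below the ram axis; x along the slots, from the front to the column (robot's right); y away from the robot; z up. Base 20 mm thick, x -80 to 150, y -75 to 75. Slotted rest, x -20 to 70: slots along x at y = -28, 0, 28 mm, 16 mm wide, 15 deep, wall tops at z = 45 mm. Column from x = 90 mm
- rest_slot (a point): Middle of the floor of the middle slot, straight below the ram, z = 30 mm; press axes. The carrier's origin belongs here, its long axis along the slot
- head_front (a point): Middle of the lower front edge of the press's head, which overhangs the rest: head x -30 to 135, y -40 to 40, z 135 to 220 mm (press axes). An upright gripper holding the carrier's end would hit it: hold the carrier by its end at the open front and tilt the tool about 40 degrees, its body out to the front (press -x)
- ram_foot (a point): Middle of the lower face of the ram's 32 mm round foot, z = 122 mm with the lever home; it comes down 50.5 mm per rad of lever
- lever (a joint): The press lever: 0 at home (upright, leaning 15 degrees to the press's front, -x), 1.0 rad at its stop (grip pulled to the front, the robot's left, and down). A spring drives it home: about 5 N at the grip at home, up to about 17 N at the stop, pin included. Left alone it flies back at 3 rad/s; let it back at 1 rad/s or less and stay with it to within 0.04 rad of home
- lever_grip (a point): Middle of the lever's black round grip, 24 mm diameter, 104 mm long, level along the press's y, on the robot's side of the head (y = -122 mm); the lever's arm is at the grip's far end (y -61 to -71). It moves on a circle of 160 mm radius about lever_pivot in the press's x-z plane: 330 mm above the cart at home, about 220 mm at the stop
- lever_pivot (a point): Point of the lever's hinge axis in the plane of lever_grip (175 mm above the cart; fixed to the press)
- rack: Low wooden storage rack, fixed, 70 mm (x) x 190 mm (y), its x pointing to the robot's right like the press's; origin at the middle of its underside; three slots along its x at y = -62, 0 and 62 mm, 16 mm wide, slot floor 12 mm up, wall tops 30 mm up
- gauge: Bystander: short steel gauge plate with a round lug on its upper edge, 95 x 12 x 26 mm (38 over the lug), standing in another slot of the rack; origin at the middle of its underside
- jar: Bystander: glass jar with a dented copper funnel in its mouth, 108 mm diameter at most, 181 mm high; origin at the middle of its underside
- loupe: Bystander: brass loupe, 60 mm diameter, 36 mm high; origin at the middle of its underside
- bezel: Bystander: black resin watch bezel, ring of 62 mm diameter, 10 mm high; origin at the middle of its underside
- screwdriver: Bystander: cork-handled screwdriver, 190 mm long, lying along its x
- bracelet0: Bystander: lowest of a stack of three closed steel link bracelets, each 70 mm diameter and 20 mm high; origin at the middle of its underside
- bracelet1: Bystander: middle bracelet of the stack
- bracelet2: Bystander: top bracelet of the stack
Mind the look-alikes: they are no part of the job. What is shaped like the carrier but black or pink is not meant.

How it is judged:
By the outcome, as a careful person would: the job done as asked, in the order asked, and still so for the second after the job is handed in, with the robot touching nothing.
It also fails if it takes over 62 s, if anything falls off the work surface, if the arm or the gripper's body presses on something with over 40 N, if the wrist force passes 120 N, or if a joint passes its speed limit or range.

## Robot

A 6-joint arm with a two-finger parallel gripper is mounted at the origin on the work surface. World frame = base frame: x ahead of the robot, y to its left, z up, the work surface at z = 0. Lengths are in m, angles in rad, forces in N, time in s.
With the tool pointing down it reaches from about 0.4 to 0.825 m from the base axis. Payload 7 kg.
Tool frame: the origin (TCP) lies at the very end of the fingers, on their centre line; the grasp point (between the pads) lies 19 mm behind it (arm.grasp_offset is the distance from the TCP to the grasp point, in m); z points along the fingers, y is the line along which they close (so a half turn about z gives the same grasp; the last joint's range is limited). The gripper opens to 88 mm and grips with 3 to 60 N. Pads are 19 mm wide; open, the fingers measure 130 mm over their backs; the gripper's body (78 mm by 193 mm) begins 47 mm behind the grasp point.
Start: joints at [1.464, 0.359, 0.012, 0, -1.224, -0.288], TCP at [0.26, 0.623, 0.193] pointing down, gripper open.
Joint ranges: [-3.07, 3.07], [-1.43, 2.12], [-1.02, 1.25], [-3.03, 1.67], [-3.05, -0], [-3.03, 3.03]. Speed limits (rad/s): [2.39, 2.39, 3.01, 3.14, 3.14, 3.14].

## Interface

Orientations are given as [roll, pitch, yaw] about the fixed x, y, z axes, in that order (R = Rz(yaw) Ry(pitch) Rx(roll)).
In Python, from station import get_state, cams, arm, nets gives the robot as it stands.
- The arm moves only by the shell command python3 -m creep 'ROWS' [FORCE]. ROWS is a JSON object of lists of equal length, an entry for each row: "translation": the shift along the world's x, y, z in mm, a list of three; "spin": the turn about the world's z in rad; "gripper": the opening, from 0 (shut) to 1 (fully open). In form: {"translation": [[dx, dy, dz], ...], "spin": [spin, ...], "gripper": [gripper, ...]}. A call has 1 to 8 rows; each row shifts and turns the commanded pose from where the row before left it; what a row does not reach is not made up. A row lasts 1/10 s, in which the tool goes at most 50 mm and 8.59 degrees, less where a joint would pass 70% of its speed; a pose out of reach is approached as far as the arm can. A call is refused whole if a number of a shift passes 50 or a number of a turn 0.15, either way. A call with a gripper value outside its range is refused whole. The fingers move at their own pace and stop on an object; FORCE is the grip in N (left out, the last holds). Time passes only in rows, so rows that do not move let the fingers close. It gives the time, the measured TCP pose, the force, the opening and the grip force at its end, in the units of the state.
- get_state(): the state, without advancing time (a new reading comes with each control period).
- cams.grab_frame(name): name is "scene" or "top" or "wrist"; returns a dict with "img" (480x640x3 uint8, red, green, blue), "mtx" (3x3 intrinsics, pixels), "D" ([k1, k2, p1, p2, k3] as OpenCV has them; the pictures are not rectified), "R" (3x3) and "t" (3): a world point X has camera coordinates R X + t. Camera axes: x right, y down, z forward; pixel columns grow to the right and rows downward; lengths in m; the calibration is good to about 2 mm. A picture is of the moment at which its call begins. There is no depth.
- arm.job_done(): hands the job in; it is judged then, once.
Trained networks look in the newest picture that a camera, given by its name, has taken for a name from the list of things; names that differ only in an ending like _2 or _b are one class to them, and where a whole thing is asked for, a point or a joint stands for the part that bears it (a point fixed in the world has none). Each returns a list of dicts, best first, with "confidence" (0 to 1); they miss things now and then, are a little off and sometimes report something else, mostly with a low value. They report only what shows in the picture. A call takes as long as a camera call. They do not tell look-alikes from the thing itself.
- nets.search_frame(camera, label): "centre" ([x, y, z] in m, in world coordinates, good to about 4 mm: the middle of the surface that is visible of it).
- nets.pinpoint(camera, label): "centre" ([x, y, z] in m, in world coordinates, good to about 4 mm: a listed point, or the origin of a listed thing).
The state is a dict: "t": time; "q": joint angles; "qd": joint speeds; "joint_efforts": joint torques, N m; "eef_pos": TCP position; "ee_rot": TCP orientation; "force": force on the tool from outside, world axes, zero at the start; "moment": the same for the moment, N m; "width": finger opening in m; "gripper_force": force on a finger pad.
Only numpy, scipy, OpenCV 4.12 (cv2) and the standard library are available. Lean on these libraries where they do the work, as an engineer would, in place of code of your own. Each camera call takes 0.05 s, during which the arm holds its last target. There are 200 camera calls.

## Working session

There is one attempt and no reset: what is moved stays moved. The work goes in short steps, Python scripts to look and compute and a shell command to move; the robot and the scene stay as the last step left them, time stands still between calls to the robot, and variables do not carry over. Pictures are saved under pics/ and viewed, at most 10 in all, crops included, and the job is handed in when it is done.

```bash
mkdir -p pics
cat > h.py <<'E'
import cv2,numpy as np
from station import get_state,cams,arm,nets
def proj(f,X):
    r,_=cv2.Rodrigues(np.array(f["R"])); return cv2.projectPoints(np.atleast_2d(np.array(X,float)),r,np.array(f["t"],float),np.array(f["mtx"],float),np.array(f["D"],float))[0][:,0]
def onplane(f,px,z):
    R=np.array(f["R"]);t=np.array(f["t"]);u=cv2.undistortPoints(np.array(px,float).reshape(-1,1,2),np.array(f["mtx"],float),np.array(f["D"],float))[:,0]
    C=-R.T@t; d=np.c_[u,np.ones(len(u))]@R; return C+d*((z-C[2])/d[:,2])[:,None]
E
python3 - <<'E'
from h import *
fs={c:cams.grab_frame(c) for c in("scene","top")}
for c,f in fs.items(): cv2.imwrite(f"pics/{c}0.png",f["img"][:,:,::-1])
for c in fs:
  for l in("carrier","press","rest_slot","head_front","ram_foot","lever_grip","lever_pivot","rack","gauge","pin"):
    print(c,l,[(np.round(d["centre"],3).tolist(),round(d["confidence"],2),proj(fs[c],d["centre"]).round()[0].tolist()) for d in nets.pinpoint(c,l)[:4]])
print(get_state())
E
```

```text
scene carrier [([0.61, 0.175, 0.015], 0.87, [374.0, 321.0]), ([0.35, 0.476, 0.002], 0.78, [495.0, 272.0]), ([0.501, 0.337, -0.0], 0.77, [442.0, 304.0]), ([0.698, 0.37, 0.003], 0.73, [454.0, 365.0])]
scene press [([0.575, -0.095, -0.002], 0.83, [269.0, 299.0])]
scene rest_slot [([0.451, -0.118, 0.332], 0.75, [267.0, 159.0]), ([0.572, -0.095, 0.026], 0.69, [268.0, 290.0]), ([0.62, -0.383, 0.003], 0.54, [154.0, 293.0])]
scene head_front [([0.566, -0.071, 0.135], 0.6, [277.0, 257.0])]
scene ram_foot []
scene lever_grip [([0.452, -0.116, 0.33], 0.64, [268.0, 160.0]), ([0.608, 0.174, 0.011], 0.35, [373.0, 321.0])]
scene lever_pivot []
scene rack [([0.546, 0.165, -0.004], 0.78, [372.0, 307.0])]
scene gauge [([0.546, 0.161, 0.011], 0.78, [371.0, 303.0])]Traceback (most recent call last):
  File "<stdin>", line 6, in <module>
ValueError: it knows: bezel, bracelet, carrier, gauge, head_front, jar, lever_grip, lever_pivot, loupe, press, rack, ram_foot, rest_slot, screwdriver
```

View pics/scene0.png

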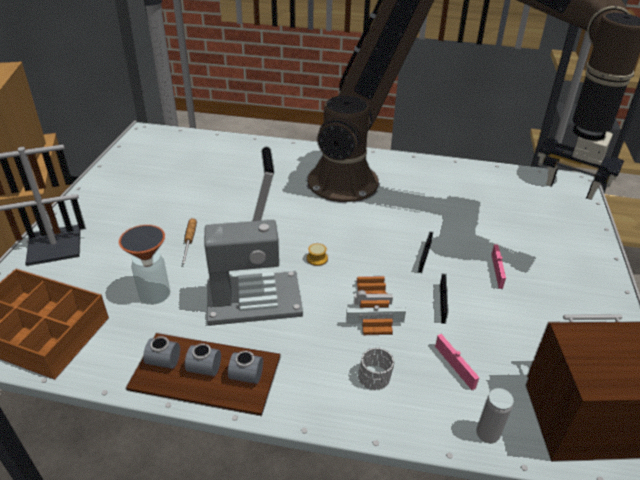

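View pics/top0.png

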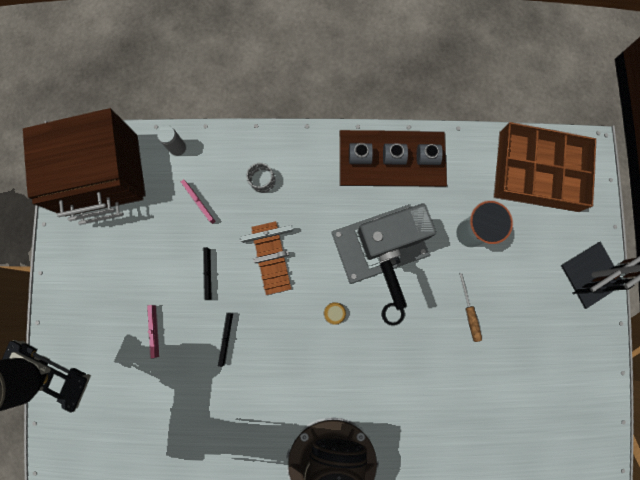

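Run:
```python
from h import *
fs={c:cams.grab_frame(c) for c in("scene","top")}
for c in fs:
  for l in("press","rest_slot","head_front","ram_foot","lever_grip","lever_pivot","rack","gauge","carrier"):
    if c=="top" or l in("lever_grip","head_front","rest_slot"): print(c,l,[(np.round(d["centre"],3).tolist(),round(d["confidence"],2),proj(fs[c],d["centre"]).round()[0].tolist()) for d in nets.pinpoint(c,l)[:4]])
t=fs["top"]["img"][:,:,::-1]; s=fs["scene"]["img"][:,:,::-1]
a=cv2.resize(t[210:300,225:315],(400,400),interpolation=2)      # x4.444
b=cv2.resize(s[265:340,340:415],(400,400),interpolation=2)
cv2.imwrite("pics/rack.png",np.hstack([a,b]))
cv2.imwrite("pics/press.png",cv2.resize(t[195:335,320:460],(600,600),interpolation=2)) # x4.286
```

```text
scene rest_slot [([0.569, -0.096, 0.023], 0.79, [268.0, 291.0])]
scene head_front [([0.566, -0.073, 0.135], 0.7, [276.0, 257.0])]
scene lever_grip [([0.455, -0.116, 0.327], 0.83, [268.0, 161.0])]
top press [([0.764, 0.198, -0.002], 0.59, [262.0, 180.0]), ([0.578, -0.1, -0.001], 0.57, [369.0, 247.0]), ([0.765, 0.198, 0.039], 0.54, [260.0, 176.0])]
top rest_slot [([0.574, -0.096, 0.033], 0.57, [369.0, 247.0])]
top head_front [([0.564, -0.07, 0.133], 0.96, [362.0, 246.0])]
top ram_foot [([0.548, 0.17, 0.0], 0.15, [270.0, 257.0])]
top lever_grip [([0.454, -0.118, 0.329], 0.71, [394.0, 286.0]), ([0.547, 0.164, 0.011], 0.36, [272.0, 257.0]), ([0.766, 0.197, -0.0], 0.25, [262.0, 179.0])]
top lever_pivot [([0.765, 0.196, 0.02], 0.33, [261.0, 178.0])]
top rack [([0.548, 0.171, -0.001], 0.88, [270.0, 257.0]), ([0.579, -0.099, -0.0], 0.72, [368.0, 246.0])]
top gauge [([0.547, 0.163, 0.01], 0.75, [272.0, 257.0])]
top carrier [([0.503, 0.34, -0.003], 0.93, [208.0, 273.0]), ([0.321, 0.284, 0.001], 0.85, [227.0, 341.0]), ([0.608, 0.18, 0.01], 0.76, [266.0, 235.0]), ([0.347, 0.485, -0.001], 0.74, [154.0, 330.0])]
```

View pics/rack.png

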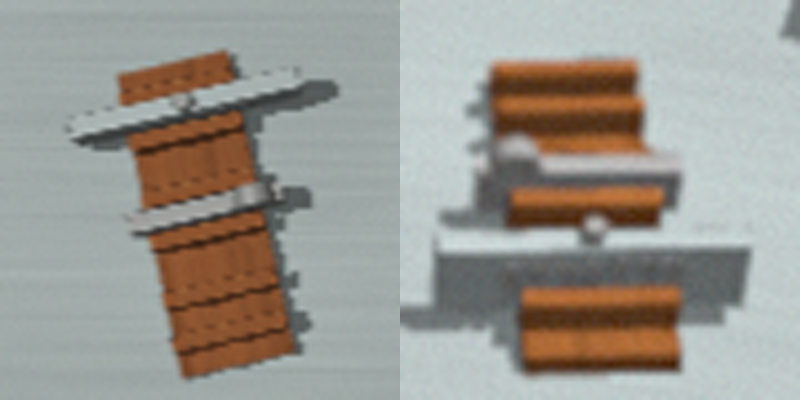

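View pics/press.png

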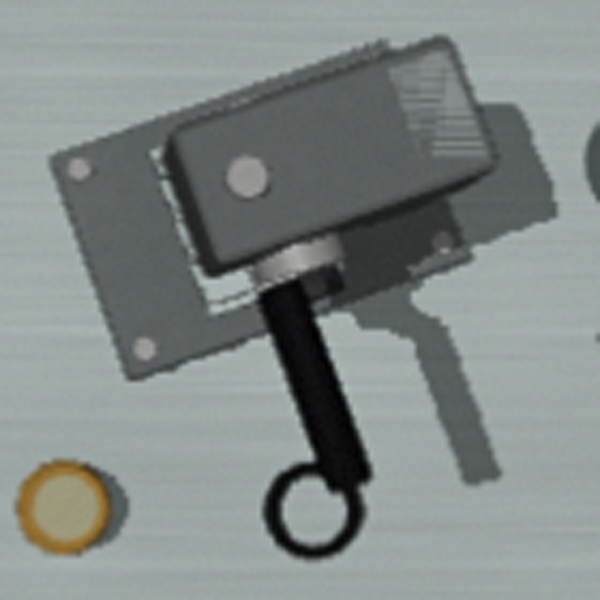

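Run:
```python
from h import *
from scipy.optimize import least_squares
f=cams.grab_frame("top")
A=lambda P:(np.array(P,float)+.5)/4.444+[225,210]-.5
B=lambda P:(np.array(P,float)+.5)/4.286+[320,195]-.5
e=onplane(f,A([[68,124],[300,76]]),.052); print("carrier ends",e.round(4).tolist(),np.linalg.norm(e[1]-e[0]),"mid",e.mean(0),"yaw",np.arctan2(*(e[1]-e[0])[[1,0]]))
print("pin",onplane(f,A([[184,101]]),.061))
# rack corners top z=.03
print("rack",onplane(f,A([[118,76],[228,52],[187,377],[300,352]]),.03).round(4).tolist())
M=np.array([[-80,75,20],[-80,-75,20],[-30,40,220],[-30,-40,220],[135,-40,220],[135,40,220]])/1000
px=B([[52,158],[130,380],[172,132],[212,275],[495,170],[447,38]])
def W(p): c,s=np.cos(p[2]),np.sin(p[2]); return np.c_[M[:,0]*c-M[:,1]*s+p[0],M[:,0]*s+M[:,1]*c+p[1],M[:,2]]
r=least_squares(lambda p:(proj(f,W(p))-px).ravel(),[.575,-.097,-1.3],loss="soft_l1"); print("press",r.x,(proj(f,W(r.x))-px).round(1).tolist())
print("base left",onplane(f,B([[52,158],[130,380]]),.02).round(4).tolist())
w=cams.grab_frame("wrist");R=np.array(w["R"]);C=-R.T@w["t"];s=get_state();print("wristcam",C,R[2],np.array(w["mtx"])[0,0],s["eef_pos"],s["ee_rot"],s["t"],s["force"])
```

```text
carrier ends [[0.594, 0.2456, 0.052], [0.6235, 0.1078, 0.052]] 0.14091066490642912 mid [0.60876843 0.17669079 0.052     ] yaw -1.3601846779822482
pin [[0.60676397 0.17573583 0.061     ]]
rack [[0.6267, 0.2193, 0.03], [0.6417, 0.1528, 0.03], [0.4454, 0.1743, 0.03], [0.4606, 0.1071, 0.03]]
press [ 0.57146702 -0.09545981 -1.23496235] [[-1.0, 0.1], [-0.8, 0.7], [-1.3, 0.0], [1.0, -0.8], [1.4, 0.5], [0.5, -0.6]]
base left [[0.6162, 0.002, 0.02], [0.4763, -0.0467, 0.02]]
wristcam [0.32211708 0.59628912 0.38435003] [-0.22908788  0.09662431 -0.96859821] 387.5679765645495 [0.25962579 0.62305745 0.19296551] [ 3.14159140e+00  1.00532901e-05 -3.94791622e-01] 1.35 [ 0.24393682 -0.01200387  0.19818046]
```

The picture shows two grey bars in the rack. The long one (top 268,233; scene 376,318) has a small pin at its middle. The short one (top 271,256) has an off-centre lug, so it is the gauge.
Look-alikes are black bars at top (208,273) and (227,340), and pink bars at (197,201) and (153,331). I choose the long grey bar in the far slot: it is 141 mm long, the pin is in the middle, and the crop confirms it.

```bash
python3 -m creep '{"translation":[[28,-32,-2],[28,-32,-2],[28,-32,-2],[28,-32,-2],[28,-32,-2],[28,-32,-2],[28,-32,-2],[28,-32,-2]],"spin":[-0.12,-0.12,-0.12,-0.12,-0.12,-0.12,-0.12,-0.12],"gripper":[0.4,0.4,0.4,0.4,0.4,0.4,0.4,0.4]}' 30
python3 -m creep '{"translation":[[28,-33,-6],[28,-34,-6],[28,-34,-6],[28,-34,-6],[0,0,0],[0,0,0]],"spin":[0,0,0,0,0,0],"gripper":[0.4,0.4,0.4,0.4,0.4,0.4]}'
python3 - <<'E'
from h import *
w=cams.grab_frame("wrist");cv2.imwrite("pics/w1.png",w["img"][:,:,::-1])
print(get_state()["eef_pos"],get_state()["ee_rot"])
for l in("carrier","rack","gauge"): print(l,[(np.round(d["centre"],4).tolist(),round(d["confidence"],2)) for d in nets.pinpoint("wrist",l)[:3]])
E
```

```text
t: 2.15
eef_pos: [0.4846, 0.3657, 0.1772]
ee_rot: [-3.141, 0.0, -1.36]
force: [0.6, 0.4, 0.2]
width: 0.0358
gripper_force: 0.0
t: 2.75
eef_pos: [0.5961, 0.2308, 0.1525]
ee_rot: [3.141, -0.0, -1.357]
force: [-0.6, -0.1, -0.0]
width: 0.0354
gripper_force: 0.0
[0.59569635 0.23176098 0.15285198] [ 3.14138065e+00 -2.38124244e-05 -1.35584059e+00]
carrier [([0.6045, 0.1749, 0.0121], 0.67)]
rack [([0.5485, 0.1666, 0.0011], 0.71)]
gauge [([0.5477, 0.1641, 0.0114], 0.72)]
```

View pics/w1.png

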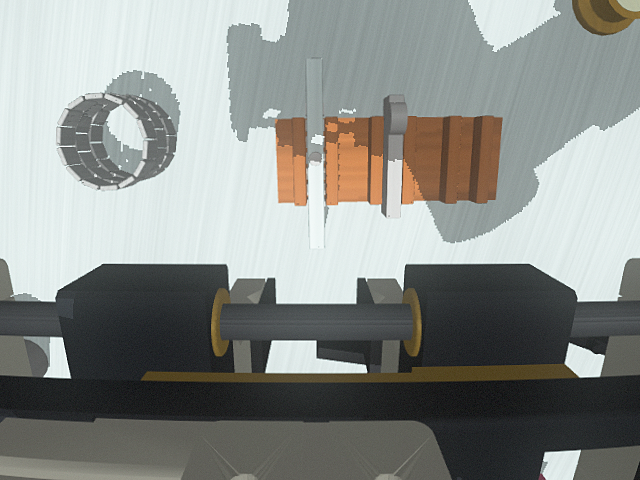

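The carrier's upper edge runs from (317,248) to (315,58), with the pin at (315,155). The fingers straddle column 317, so the alignment is good.

Run:
```python
from h import *
w=cams.grab_frame("wrist")
e=onplane(w,[[317,248],[315,58]],.052);print(e.round(4).tolist(),np.linalg.norm(e[1]-e[0]),np.arctan2(*(e[1]-e[0])[[1,0]]))
print(onplane(w,[[315.5,155]],.062), proj(w,[get_state()["eef_pos"]]))
d=(e[1]-e[0])/np.linalg.norm(e[1]-e[0]);print("grip",e[0]+.013*d, e.mean(0)-.057*d)
print(onplane(w,[[277,118],[277,204],[501,118],[500,202]],.03).round(4).tolist())
```

```text
[[0.5925, 0.246, 0.052], [0.6239, 0.1107, 0.052]] 0.1389537507305537 -1.3427678969959822
[[0.60903315 0.17621984 0.062     ]] [[317.59637478 275.60734372]]
grip [0.59539721 0.23336403 0.052     ] [0.59527895 0.23387361 0.052     ]
[[0.6444, 0.1559, 0.03], [0.6312, 0.2225, 0.03], [0.4719, 0.1163, 0.03], [0.4512, 0.1806, 0.03]]
```

```bash
python3 -m creep '{"translation":[[0,2,-45],[0,0,-45],[0,0,-25],[0,0,-13],[0,0,0],[0,0,0],[0,0,0],[0,0,0]],"spin":[0.01,0,0,0,0,0,0,0],"gripper":[0.4,0.4,0.4,0.4,0.4,0,0,0]}' 40
python3 -m creep '{"translation":[[0,0,0],[0,0,0],[0,0,0]],"spin":[0,0,0],"gripper":[0,0,0]}'
```

```text
t: 3.8
eef_pos: [0.5965, 0.2347, 0.0267]
ee_rot: [-3.139, 0.001, -1.345]
force: [-0.1, -0.3, 0.3]
width: 0.0167
gripper_force: 0.0
t: 4.1
eef_pos: [0.5957, 0.2341, 0.0252]
ee_rot: [-3.141, 0.0, -1.345]
force: [-0.1, -0.5, -0.1]
width: 0.0004
gripper_force: 0.0
```

Run:
```python
from h import *
w=cams.grab_frame("wrist");s=cams.grab_frame("scene");print(get_state()["width"],get_state()["force"])
cv2.imwrite("pics/m1.png",np.hstack([cv2.resize(w["img"][:400,120:520],(400,400)),cv2.resize(s["img"][230:350,330:450],(400,400),interpolation=2)])[:,:,::-1])
```

```text
0.0003655480664939856 [ 0.47966696 -0.46582883  0.43720539]
```

View pics/m1.png

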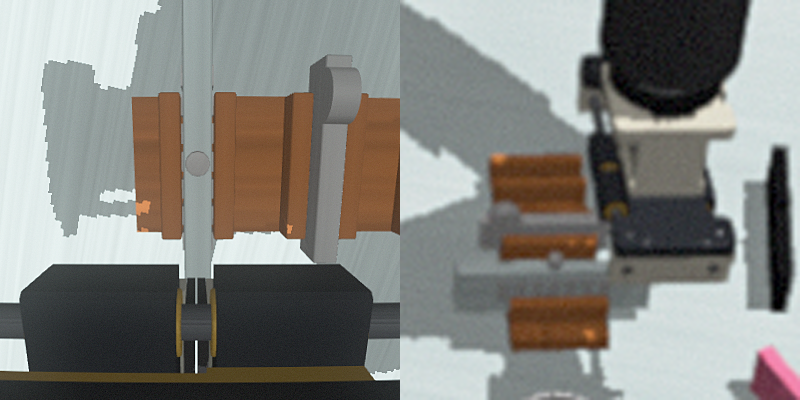

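Run:
```python
from h import *
w=cams.grab_frame("wrist");s=cams.grab_frame("scene");t=cams.grab_frame("top")
st=get_state();p=np.array(st["eef_pos"]);print(p)
print("pin now wrist",onplane(w,[[317,163]],.061),"rack edge",onplane(w,[[280,337.-100],[280,97]],.03))
d=np.array([.226,-.974,0])
for k in(-.02,-.01,0,.01,.02): print(k,proj(w,[p+k*d+[0,0,.027]]).round(),proj(s,[p+k*d+[0,0,.027]]).round())
print([x["centre"] for x in nets.pinpoint("wrist","carrier")[:2]],[x["centre"] for x in nets.pinpoint("scene","carrier")[:4]])
# scene: bar ends seen in crop right (455,275) left end.. 
print("scene pin",onplane(s,np.array([[155/400*120+330,260/400*120+230]]),.06))
print("scene left end (robot right)",onplane(s,np.array([[55/400*120+330,262/400*120+230]]),.052))
```

```text
[0.59559988 0.23396265 0.02488518]
pin now wrist [[0.60939104 0.17593566 0.061     ]] rack edge [[0.61872734 0.21680694 0.03      ]
 [0.63216995 0.15217021 0.03      ]]
-0.02 [[318. 335.]] [[409. 309.]]
-0.01 [[318. 315.]] [[405. 309.]]
0 [[318. 295.]] [[400. 309.]]
0.01 [[318. 274.]] [[396. 310.]]
0.02 [[318. 253.]] [[392. 310.]]
[[0.6051, 0.1746, 0.0126]] [[0.6089, 0.1753, 0.0137], [0.3501, 0.4774, -0.0008], [0.6989, 0.3696, -0.0021], [0.5007, 0.3361, -0.0]]
scene pin [[0.61044796 0.17816616 0.06      ]]
scene left end (robot right) [[0.61901416 0.10867951 0.052     ]]
```

Run:
```python
from h import *
w=cams.grab_frame("wrist");s=cams.grab_frame("scene")
a=cv2.resize(w["img"][240:400,250:390],(525,600),interpolation=2)
b=cv2.resize(s["img"][270:330,375:415],(275,412),interpolation=2); b=np.vstack([b,np.zeros((188,275,3),np.uint8)])
cv2.imwrite("pics/m2.png",np.hstack([a,b])[:,:,::-1])
```

```text
(no output)
```

View pics/m2.png

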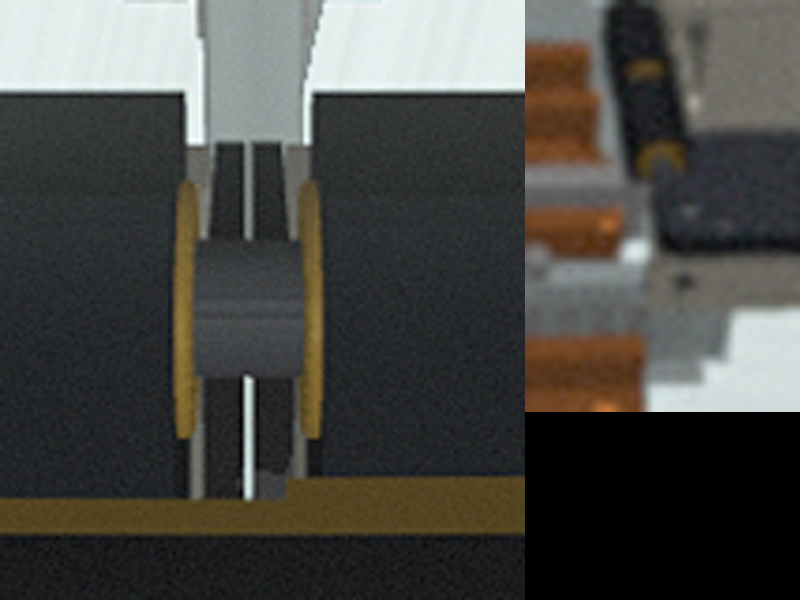

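```bash
python3 -c "
from station import arm,get_state;print(arm.grasp_offset,get_state()['q'],[a for a in dir(arm) if a[0]!='_'])"
python3 -m creep '{"translation":[[0,0,0],[0,0,0],[0,0,0],[0,0,-8],[0,0,-6],[0,0,0],[0,0,0],[0,0,0]],"spin":[0,0,0,0,0,0,0,0],"gripper":[0.4,0.4,0.4,0.4,0.4,0.4,0,0]}' 40
python3 -m creep '{"translation":[[0,0,0],[0,0,0],[0,0,0],[0,0,0],[0,0,0]],"spin":[0,0,0,0,0],"gripper":[0,0,0,0,0]}'
```

```text
0.0188 [ 6.78776969e-01  4.48528646e-01 -2.67697169e-01  2.43641139e-05
 -8.54729729e-01 -4.52758045e-01] ['Unreachable', 'grasp_offset', 'job_done']
t: 5.35
eef_pos: [0.5957, 0.2341, 0.011]
ee_rot: [-3.142, -0.0, -1.345]
force: [0.8, -0.6, 0.8]
width: 0.0242
gripper_force: 0.0
t: 5.85
eef_pos: [0.5957, 0.2341, 0.0111]
ee_rot: [-3.141, 0.0, -1.345]
force: [-0.3, 0.2, 1.6]
width: 0.0113
gripper_force: 40.0
```

```bash
python3 -m creep '{"translation":[[0,0,0],[0,0,0],[0,0,-4],[0,0,-4],[0,0,-4],[0,0,0],[0,0,0],[0,0,0]],"spin":[0,0,0,0,0,0,0,0],"gripper":[0.25,0.25,0.25,0.25,0.25,0.25,0,0]}' 50
python3 -m creep '{"translation":[[0,0,0],[0,0,0],[0,0,0]],"spin":[0,0,0],"gripper":[0,0,0]}'
```

```text
t: 6.65
eef_pos: [0.5957, 0.2341, -0.001]
ee_rot: [-3.142, -0.0, -1.345]
force: [-0.1, 1.1, -0.7]
width: 0.0119
gripper_force: 50.1
t: 6.95
eef_pos: [0.5957, 0.2341, -0.001]
ee_rot: [-3.141, 0.0, -1.345]
force: [0.5, -0.9, -0.4]
width: 0.0116
gripper_force: 50.0
```

```bash
python3 -m creep '{"translation":[[0,0,10],[0,0,20],[0,0,40],[0,0,30],[0,0,0]],"spin":[0,0,0,0,0],"gripper":[0,0,0,0,0]}' 60
python3 -m creep '{"translation":[[-16,-34,0],[-16,-34,0],[-16,-34,0],[-16,-34,0],[-16,-35,0],[0,0,0],[0,0,0]],"spin":[0.02,0.02,0.03,0.02,0.02,0,0],"gripper":[0,0,0,0,0,0,0]}'
python3 - <<'E'
from h import *
w=cams.grab_frame("wrist");cv2.imwrite("pics/w2.png",w["img"][:,:,::-1])
s=get_state();print(s["eef_pos"],s["ee_rot"])
R=np.array(w["R"]);print(-R.T@w["t"],R[2])
for l in("rest_slot","head_front","ram_foot","carrier"): print(l,[(np.round(d["centre"],4).tolist(),round(d["confidence"],2)) for d in nets.pinpoint("wrist",l)[:3]])
E
```

```text
t: 7.45
eef_pos: [0.5985, 0.2357, 0.105]
ee_rot: [-3.133, 0.003, -1.344]
force: [0.1, 0.2, -1.9]
width: 0.0112
gripper_force: 60.0
t: 8.15
eef_pos: [0.5154, 0.0623, 0.0994]
ee_rot: [-3.141, 0.0, -1.236]
force: [0.3, 0.1, -1.9]
width: 0.0117
gripper_force: 60.0
[0.51588374 0.06307451 0.09929207] [-3.14074939e+00  1.77623519e-04 -1.23550969e+00]
[ 0.53811996 -0.00178262  0.29071256] [-0.08065716  0.23624995 -0.96833898]
rest_slot []
head_front []
ram_foot []
carrier [([0.5318, 0.0061, 0.1148], 0.56)]
```

View pics/w2.png

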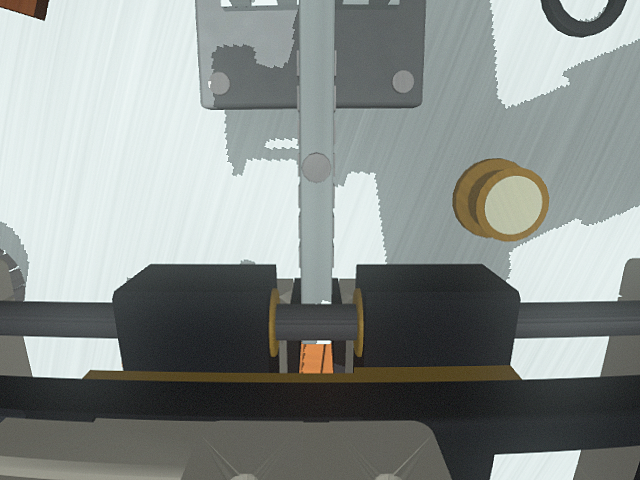

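Carrier held level, its pin at (316,167). The base's front edge runs from (201,107) to (423,107), and the rest's front is just visible at the top of the frame.

Run:
```python
from h import *
w=cams.grab_frame("wrist");p=np.array(get_state()["eef_pos"])
b=onplane(w,[[201,107],[423,107]],.02);u=(b[0]-b[1])/np.linalg.norm(b[0]-b[1]);yaw=np.arctan2(u[1],u[0])-np.pi/2
x=np.array([np.cos(yaw),np.sin(yaw),0]);print("base",b,np.linalg.norm(b[0]-b[1]),"yaw",yaw,"press",b.mean(0)+.08*x)
print("screw heads mid",onplane(w,[[219,83],[403,82]],.022))
pin=onplane(w,[[316.3,167]],.161);print("pin",pin,(pin-p)@x,(pin-p)@np.array([-x[1],x[0],0]))
e=onplane(w,[[316.5,300],[317,0]],.152);print(np.arctan2(*(e[1]-e[0])[[1,0]]))
g=cv2.cvtColor(w["img"],cv2.COLOR_RGB2GRAY)
for y in(115,150,200,250): 
  r=g[y,280:355].astype(int);print(y,[ (280+i,int(v)) for i,v in enumerate(np.diff(r)) if abs(v)>18])
for y in(3,30,60,95):
  r=g[y,190:440].astype(int);print(y,[(190+i,int(v)) for i,v in enumerate(np.diff(r)) if abs(v)>25])
```

```text
base [[ 0.61939419  0.00344561  0.02      ]
 [ 0.47902939 -0.04557982  0.02      ]] 0.14868010259110984 yaw -1.23477059649822 press [ 0.57559081 -0.09659291  0.02      ]
screw heads mid [[ 0.61166219 -0.01502047  0.022     ]
 [ 0.49793476 -0.05537288  0.022     ]]
pin [[0.53622519 0.00745917 0.161     ]] [0.05982255] [0.00067461]
-1.2354268657422875
115 [(298, -21), (300, 29)]
150 [(298, -22), (300, 20)]
200 [(297, -59), (298, -41), (331, -19), (333, 53), (334, 54)]
250 [(297, -31), (298, -58), (299, -24), (331, -22), (333, 100)]
3 [(196, -103), (222, 52), (233, -82), (234, -33), (287, -35), (288, 33), (297, -33), (298, 34), (334, -53), (427, 49)]
30 [(197, -92), (292, -71), (333, -37), (426, 66)]
60 [(199, -111), (210, -41), (255, 32), (256, 29), (285, -39), (296, 33), (335, -29), (425, 71)]
95 [(200, -64), (201, -46), (213, -63), (296, 26), (335, -50), (423, 33), (424, 36)]
```

```bash
python3 -m creep '{"translation":[[0,0,30],[0,0,40],[0,0,0],[0,0,0]],"spin":[0,0,0,0],"gripper":[0,0,0,0]}' 60
python3 - <<'E'
from h import *
w=cams.grab_frame("wrist")
a=cv2.resize(w["img"][0:150,190:440],(800,480),interpolation=2)
cv2.imwrite("pics/w3.png",a[:,:,::-1]);np.save("w3.npy",w["img"])
print(get_state()["eef_pos"])
g=cv2.cvtColor(w["img"],cv2.COLOR_RGB2GRAY)
for l in("rest_slot","head_front"): print(l,[(np.round(d["centre"],4).tolist(),round(d["confidence"],2)) for d in nets.pinpoint("wrist",l)[:3]])
E
```

```text
t: 8.85
eef_pos: [0.5162, 0.0638, 0.1696]
ee_rot: [-3.14, 0.001, -1.234]
force: [-0.3, -0.2, -2.7]
width: 0.012
gripper_force: 60.0
[0.51533508 0.06343334 0.16853861]
rest_slot []
head_front []
```

View pics/w3.png

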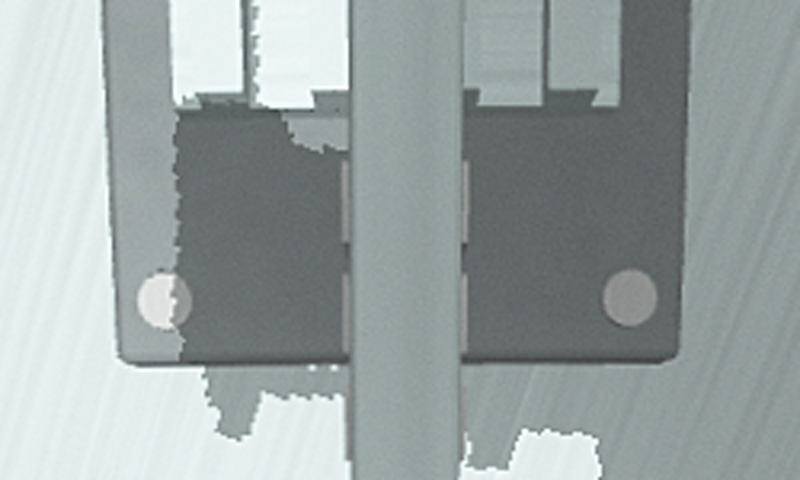

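The rest's slot pattern is centred at crop x≈396 (pixel 313.8, row 31). The carrier's upper edge is centred at crop x≈407 (pixel 317.2).

Run:
```python
from h import *
w=cams.grab_frame("wrist");p=np.array(get_state()["eef_pos"]);z=p[2]
print(p,np.array(w["mtx"]).round(1).tolist())
x=np.array([np.cos(-1.235),np.sin(-1.235),0]);y=np.array([-x[1],x[0],0])
def q(px,zz):
  X=onplane(w,[px],zz)[0]; print(px,zz,"x",((X-p)@x*1e3).round(1),"y",((X-p)@y*1e3).round(1),X.round(4))
C=lambda a,b:(190+(a+.5)/3.2-.5,(b+.5)/3.2-.5)
for a,b,zz in((313,105,.03),(480,105,.03),(313,92,.045),(478,92,.045),(171,105,.03),(620,105,.03),(120,355,.02),(680,355,.02),(104,10,.02),(691,10,.02),(407.5,100,z+.053),(407.5,300,z+.053)): q(C(a,b),zz)
g=cv2.cvtColor(w["img"],cv2.COLOR_RGB2GRAY).astype(int)
for yy in(28,30,31,32,33,60,100): print(yy,[(190+i,int(v)) for i,v in enumerate(np.diff(g[yy,190:440])) if abs(v)>14])
```

```text
[0.51491646 0.06291766 0.1677243 ] [[387.6, 0.0, 315.8], [0.0, 387.6, 241.0], [0.0, 0.0, 1.0]]
(287.46875, 32.46875) 0.03 x 152.1 y 22.8 [ 0.5865 -0.0732  0.03  ]
(339.65625, 32.46875) 0.03 x 152.1 y -18.2 [ 0.5479 -0.0866  0.03  ]
(287.46875, 28.40625) 0.045 x 151.1 y 21.8 [ 0.5853 -0.0726  0.045 ]
(339.03125, 28.40625) 0.045 x 151.1 y -16.8 [ 0.5489 -0.0853  0.045 ]
(243.09375, 32.46875) 0.03 x 152.4 y 57.7 [ 0.6196 -0.0619  0.03  ]
(383.40625, 32.46875) 0.03 x 152.4 y -52.6 [ 0.5155 -0.0983  0.03  ]
(227.15625, 110.59375) 0.02 x 93.7 y 75.0 [ 0.6166 -0.0008  0.02  ]
(402.15625, 110.59375) 0.02 x 93.7 y -72.0 [ 0.4778 -0.0493  0.02  ]
(222.15625, 2.78125) 0.02 x 177.8 y 75.6 [ 0.6449 -0.08    0.02  ]
(405.59375, 2.78125) 0.02 x 177.8 y -71.5 [ 0.506  -0.1285  0.02  ]
(317.0, 30.90625) 0.22072430302190243 x 103.8 y 0.4 [ 0.5495 -0.0349  0.2207]
(317.0, 93.40625) 0.22072430302190243 x 83.9 y 0.4 [ 0.5429 -0.0162  0.2207]
28 [(218, -94), (219, -29), (220, 26), (239, 18), (240, 71), (246, -21), (261, -26), (262, -69), (264, 33), (267, 73), (268, 19), (283, -75), (284, -25), (289, -31),
[... 1021 characters left out ...]
6, 59), (355, -20), (356, -42), (357, -22), (371, 53), (372, 31), (380, -61), (401, 17), (402, 48)]
33 [(219, -118), (220, 25), (240, 105), (242, -92), (244, 65), (245, -58), (249, -41), (263, 15), (264, 34), (271, 71), (272, 15), (284, -82), (285, -34), (299, 23), (300, 18), (333, -34), (334, -32), (401, 16), (402, 49)]
60 [(219, -29), (220, -64), (222, 23), (242, -25), (243, -38), (295, 15), (296, 32), (298, -26), (299, 20), (300, 19), (333, -24), (334, 25), (335, -31), (336, -25), (401, 42)]
100 [(221, -18), (222, -76), (231, 22), (232, 31), (242, -69), (243, -38), (244, -29), (296, 26), (298, -18), (300, 23), (332, -18), (335, -43), (378, 21), (379, 32), (388, -24), (399, 28), (400, 27)]
```

```bash
python3 -m creep '{"translation":[[1.9,0.7,-45],[0,0,-45],[0,0,-34],[0,0,0],[0,0,0]],"spin":[0,0,0,0,0],"gripper":[0,0,0,0,0]}' 60
python3 -m creep '{"translation":[[7.9,-22.4,0],[7.9,-22.4,0],[7.9,-22.5,0],[7.8,-22.5,0],[0,0,0],[0,0,0]],"spin":[0,0,0,0,0,0],"gripper":[0,0,0,0,0,0]}'
python3 -c "
from h import *
p=np.array(get_state()['eef_pos']);print(p,.944*p[0]+.33*p[1],get_state()['force'])
for n in('scene','top'):
  f=cams.grab_frame(n)
  for l in('carrier','head_front','ram_foot'): print(n,l,[(np.round(d['centre'],4).tolist(),round(d['confidence'],2)) for d in nets.pinpoint(n,l)[:5]])
cv2.imwrite('pics/s4.png',cv2.resize(cams.grab_frame('scene')['img'][210:330,190:350],(800,600),interpolation=2)[:,:,::-1])
"
```

```text
t: 9.55
eef_pos: [0.5175, 0.0635, 0.0449]
ee_rot: [3.14, -0.001, -1.234]
force: [0.9, -0.6, -0.4]
width: 0.0118
gripper_force: 60.0
t: 10.15
eef_pos: [0.5505, -0.0262, 0.047]
ee_rot: [-3.138, -0.0, -1.236]
force: [0.4, 0.3, -1.7]
width: 0.0113
gripper_force: 60.0
[ 0.55048654 -0.02622762  0.04704429] 0.511004176566717 [ 0.37393288  0.34570323 -1.72154658]
scene carrier [([0.572, -0.0852, 0.059], 0.94), ([0.348, 0.4781, -0.0022], 0.91), ([0.6987, 0.3652, 0.0], 0.86), ([0.4969, 0.3381, -0.0021], 0.8), ([0.3299, 0.2816, 0.0014], 0.69)]
scene head_front []
scene ram_foot []
top carrier [([0.3234, 0.283, 0.0017], 0.87), ([0.3498, 0.4832, 0.0002], 0.85), ([0.5023, 0.3362, -0.0029], 0.8), ([0.7032, 0.37, -0.0065], 0.68)]
top head_front [([0.5629, -0.0693, 0.1324], 0.89)]
top ram_foot []
```

```bash
python3 -m creep '{"translation":[[0,0,-6],[0,0,-5],[0,0,-4],[0,0,-3],[0,0,0],[0,0,0]],"spin":[0,0,0,0,0,0],"gripper":[0,0,0,0,0,0]}' 60
python3 -m creep '{"translation":[[0,0,-3],[0,0,0],[0,0,0]],"spin":[0,0,0],"gripper":[0,0,0]}'
```

```text
t: 11.2
eef_pos: [0.549, -0.0261, 0.0268]
ee_rot: [3.141, -0.0, -1.235]
force: [1.0, -0.7, -2.2]
width: 0.0116
gripper_force: 60.0
t: 11.5
eef_pos: [0.549, -0.0261, 0.024]
ee_rot: [3.141, -0.0, -1.235]
force: [-0.5, -1.0, -2.0]
width: 0.0113
gripper_force: 60.0
```

```bash
python3 -m creep '{"translation":[[0,0,-3],[0,0,-2],[0,0,-1],[0,0,0],[0,0,0]],"spin":[0,0,0,0,0],"gripper":[0,0,0,0,0]}' 60
python3 -m creep '{"translation":[[0,0,-1.5],[0,0,0],[0,0,0]],"spin":[0,0,0],"gripper":[0,0,0]}'
```

```text
t: 12.0
eef_pos: [0.549, -0.0261, 0.0179]
ee_rot: [3.141, -0.0, -1.235]
force: [0.1, 0.1, -2.2]
width: 0.0114
gripper_force: 60.0
t: 12.3
eef_pos: [0.5494, -0.026, 0.0168]
ee_rot: [-3.141, -0.0, -1.235]
force: [-0.9, -0.2, 1.8]
width: 0.0113
gripper_force: 60.0
```

```bash
python3 -m creep '{"translation":[[0,0,0],[0,0,0],[0,0,0],[-6.6,18.9,0],[-6.6,18.9,0],[-6.6,18.9,20],[-6.6,18.9,30],[-3.3,9.4,30]],"spin":[0,0,0,0,0,0,0,0],"gripper":[0.3,0.3,0.3,0.3,0.3,0.3,0.3,0.3]}' 60
python3 -m creep '{"translation":[[0,0,0],[0,0,0],[0,0,0]],"spin":[0,0,0],"gripper":[0,0,0]}'
python3 - <<'E'
from h import *
w=cams.grab_frame("wrist");p=np.array(get_state()["eef_pos"]);print(p)
cv2.imwrite("pics/w5.png",cv2.resize(w["img"][0:180,200:440],(800,600),interpolation=2)[:,:,::-1])
E
```

```text
t: 13.1
eef_pos: [0.5185, 0.0598, 0.0971]
ee_rot: [3.14, -0.0, -1.234]
force: [1.0, 0.9, 0.5]
width: 0.0263
gripper_force: 0.0
t: 13.4
eef_pos: [0.5187, 0.0586, 0.0957]
ee_rot: [3.14, 0.0, -1.235]
force: [0.4, -0.0, -0.4]
width: 0.0081
gripper_force: 0.0
[0.5186443  0.05837949 0.0954612 ]
```

View pics/w5.png

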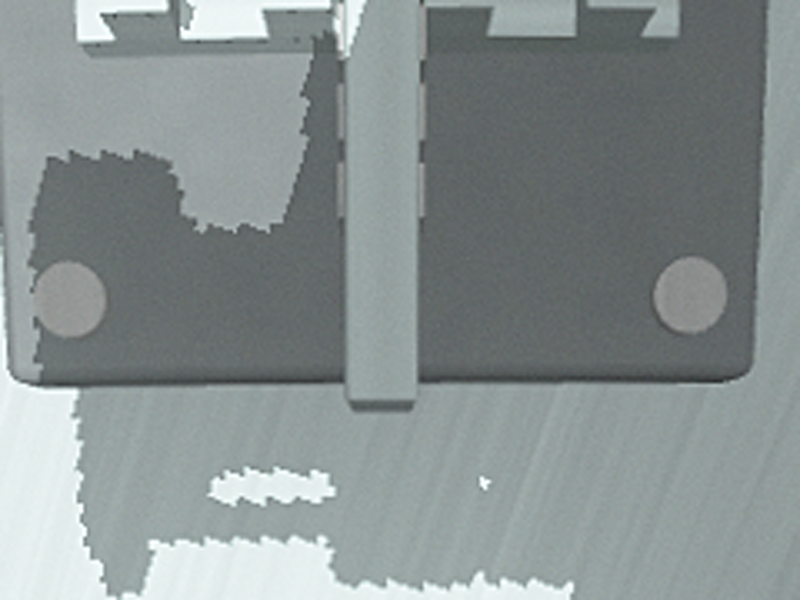

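The carrier stands in the middle slot. Its near end is at crop (381,401) and the base's front edge is at crop y≈380.

Run:
```python
from h import *
w=cams.grab_frame("wrist");p=np.array(get_state()["eef_pos"]);print(p,get_state()["width"])
x=np.array([np.cos(-1.235),np.sin(-1.235),0]);y=np.array([-x[1],x[0],0])
C=lambda a,b:(200+(a+.5)/3.333-.5,(b+.5)/3.333-.5)
for a,b,z in((381,401,.07),(345,200,.07),(418,200,.07),(350,376,.02),(350,383,.02),(350,383,.01),(530,38,.03),(70,300,.022),(690,295,.022),(9,370,.02),(752,370,.02)):
  X=onplane(w,[C(a,b)],z)[0];print((a,b,z),((X-p)@x*1e3).round(1),((X-p)@y*1e3).round(1))
```

```text
[0.51870602 0.05832039 0.09541337] 0.0025054970048130113
(381, 401, 0.07) 79.3 1.7
(345, 200, 0.07) 110.0 7.3
(418, 200, 0.07) 110.0 -4.2
(350, 376, 0.02) 86.8 8.0
(350, 383, 0.02) 85.4 8.0
(350, 383, 0.01) 86.1 8.2
(530, 38, 0.03) 146.0 -25.5
(70, 300, 0.022) 101.3 62.4
(690, 295, 0.022) 102.2 -58.4
(9, 370, 0.02) 88.4 75.8
(752, 370, 0.02) 88.3 -71.9
```

```bash
python3 -m creep '{"translation":[[0.9,0.3,-44],[0,0,-42],[6.6,-18.9,0],[6.6,-18.9,0],[6.6,-18.9,0],[2,-5.7,0],[1,-2.8,0],[0,0,0]],"spin":[0,0,0,0,0,0,0,0],"gripper":[0,0,0,0,0,0,0,0]}' 60
python3 -m creep '{"translation":[[1,-2.8,0],[1,-2.8,0],[1,-2.8,0],[1,-2.8,0],[0,0,0],[0,0,0]],"spin":[0,0,0,0,0,0],"gripper":[0,0,0,0,0,0]}'
python3 - <<'E'
from h import *
w=cams.grab_frame("wrist");p=np.array(get_state()["eef_pos"]);print(p,get_state()["force"],[np.round(d["centre"],4).tolist() for d in nets.pinpoint("wrist","carrier")[:2]])
s=cams.grab_frame("scene");print([np.round(d["centre"],4).tolist() for d in nets.pinpoint("scene","carrier")[:2]])
E
```

```text
t: 14.3
eef_pos: [0.5427, -0.0062, 0.0101]
ee_rot: [3.141, 0.0, -1.236]
force: [-0.8, -0.1, -0.0]
width: 0.0006
gripper_force: 0.0
t: 14.9
eef_pos: [0.5472, -0.0172, 0.0106]
ee_rot: [-3.141, -0.0, -1.235]
force: [-0.1, 0.7, -0.2]
width: 0.0007
gripper_force: 0.0
[ 0.54708145 -0.01718925  0.01053327] [0.75213721 0.44725774 0.18970055] []
[[0.4984, 0.333, -0.0017], [0.3459, 0.4779, -0.0006]]
```

```bash
python3 -m creep '{"translation":[[-6.6,18.9,0],[-6.6,18.9,20],[-6.6,18.9,30],[-6.6,18.9,36],[0,0,0],[0,0,0]],"spin":[0,0,0,0,0,0],"gripper":[0,0,0,0,0,0]}' 60
cat > end.py <<'E'
from h import *
w=cams.grab_frame("wrist");p=np.array(get_state()["eef_pos"]);g=cv2.cvtColor(w["img"],cv2.COLOR_RGB2GRAY).astype(int)
x=np.array([np.cos(-1.235),np.sin(-1.235),0])
def edges(c,a,b): m=g[a:b,c-4:c+5].mean(1); return [(a+i+.5,round(v,1)) for i,v in enumerate(np.diff(m)) if abs(v)>7]
h=lambda c,r,z:round(float((onplane(w,[(c,r)],z)[0]-p)@x*1e3),1)
print(p)
for c,z in((314,.07),(280,.02),(350,.02)): print(c,[(r,v,h(c,r,z)) for r,v in edges(c,60,160)])
print(350,[(r,v,h(350,r,.03)) for r,v in edges(360,0,40)])
E
python3 end.py
```

```text
t: 15.7
eef_pos: [0.521, 0.0593, 0.0976]
ee_rot: [-3.139, 0.0, -1.234]
force: [0.3, -0.1, -0.5]
width: 0.0004
gripper_force: 0.0
[0.52036662 0.05863178 0.09650129]
314 [(91.5, np.float64(-18.4), 93.8), (92.5, np.float64(-33.8), 93.3), (93.5, np.float64(-23.4), 92.8), (111.5, np.float64(-7.4), 83.5), (112.5, np.float64(-12.2), 83.0), (113.5, np.float64(-16.3), 82.4), (114.5, np.float64(75.4), 81.9), (115.5, np.float64(27.1), 81.4)]
280 [(65.5, np.float64(-12.1), 116.1), (66.5, np.float64(-11.4), 115.5), (67.5, np.float64(-21.7), 114.9), (68.5, np.float64(-13.9), 114.3), (112.5, np.float64(-12.0), 86.5), (113.5, np.float64(-12.6), 85.8), (114.5, np.float64(42.4), 85.2), (115.5, np.float64(41.8), 84.6), (116.5, np.float64(7.2), 83.9), (138.5, np.float64(10.0), 69.6), (139.5, np.float64(40.9), 68.9), (140.5, np.float64(16.2), 68.3), (141.5, np.float64(14.7), 67.6), (147.5, np.float64(-16.0), 63.6), (148.5, np.float64(-39.4), 63.0), (149.5, np.float64(-29.2), 62.3)]
350 [(112.5, np.float64(-14.6), 86.5), (114.5, np.float64(61.8), 85.2), (115.5, np.float64(25.9), 84.6)]
350 [(10.5, np.float64(-15.9), 146.5), (11.5, np.float64(-66.9), 145.9), (12.5, np.float64(7.7), 145.4)]
```

```bash
python3 -m creep '{"translation":[[0,0,-44],[0,0,-42],[8.2,-23.6,0],[8.2,-23.6,0],[7.3,-20.8,0],[2.0,-5.7,0],[1.0,-2.8,0],[0.6,-1.6,0]],"spin":[0,0,0,0,0,0,0,0],"gripper":[0,0,0,0,0,0,0,0]}' 60
python3 -m creep '{"translation":[[0,0,0],[0,0,0],[-6.6,18.9,0],[-6.6,18.9,20],[-6.6,18.9,30],[-6.6,18.9,36],[0,0,0],[0,0,0]],"spin":[0,0,0,0,0,0,0,0],"gripper":[0,0,0,0,0,0,0,0]}' 60
python3 end.py; python3 -c "
from h import *
for n in('scene','top'):
  cams.grab_frame(n); print([np.round(d['centre'],4).tolist() for d in nets.pinpoint(n,'lever_grip')[:1]])"
```

```text
t: 16.55
eef_pos: [0.5473, -0.0199, 0.0098]
ee_rot: [3.14, 0.0, -1.236]
force: [-0.7, 0.8, 0.0]
width: 0.0003
gripper_force: 0.4
t: 17.35
eef_pos: [0.5219, 0.0573, 0.0978]
ee_rot: [-3.139, 0.001, -1.233]
force: [-0.8, -0.3, -0.5]
width: 0.0004
gripper_force: 0.0
[0.52118957 0.05651322 0.09663361]
314 [(91.5, np.float64(-20.0), 93.8), (92.5, np.float64(-53.4), 93.3), (100.5, np.float64(9.3), 89.2), (115.5, np.float64(-8.8), 81.4), (116.5, np.float64(-17.4), 80.8), (117.5, np.float64(53.1), 80.3), (118.5, np.float64(37.0), 79.8)]
280 [(66.5, np.float64(-8.1), 115.5), (67.5, np.float64(-28.9), 114.8), (68.5, np.float64(-22.9), 114.2), (115.5, np.float64(-8.2), 84.5), (116.5, np.float64(-16.6), 83.9), (117.5, np.float64(24.4), 83.2), (118.5, np.float64(50.7), 82.6), (119.5, np.float64(13.2), 81.9), (139.5, np.float64(34.0), 68.9), (140.5, np.float64(36.6), 68.2), (141.5, np.float64(17.3), 67.5), (147.5, np.float64(-39.0), 63.6), (148.5, np.float64(-27.1), 62.9), (149.5, np.float64(-8.0), 62.2), (158.5, np.float64(11.8), 56.2)]
350 [(115.5, np.float64(-12.4), 84.6), (116.5, np.float64(-15.3), 83.9), (117.5, np.float64(61.9), 83.3), (118.5, np.float64(30.9), 82.6)]
350 [(14.5, np.float64(-31.0), 144.2), (15.5, np.float64(-42.6), 143.6)]
[[0.4525, -0.1187, 0.3284]]
[[0.4497, -0.1158, 0.3284]]
```

```bash
python3 -m creep '{"translation":[[0,0,30],[0,0,30],[0,0,30],[0,0,30],[0,0,30],[0,0,31],[0,0,31],[0,0,31]],"spin":[-0.145,-0.145,-0.145,-0.145,-0.145,-0.145,-0.145,-0.145],"gripper":[0.7,0.7,0.7,0.7,0.7,0.7,0.7,0.7]}' 40
python3 -m creep '{"translation":[[-12,-34,0],[-12,-34,0],[-12,-34,0],[-12,-34,0],[-12,-34,0],[0,0,0],[0,0,0]],"spin":[-0.103,-0.103,-0.103,-0.102,0,0,0],"gripper":[0.7,0.7,0.7,0.7,0.7,0.7,0.7]}' 40
python3 - <<'E'
from h import *
w=cams.grab_frame("wrist");p=np.array(get_state()["eef_pos"]);print(p,get_state()["ee_rot"])
np.save("w6.npy",w["img"])
d=nets.pinpoint("wrist","lever_grip");print([(x["centre"],x["confidence"]) for x in d[:2]])
# black grip: columns profile
g=cv2.cvtColor(w["img"],cv2.COLOR_RGB2GRAY)
c=proj(w,[[.4526,-.1173,.33]])[0];print("expected grip px",c, "tcp px",proj(w,[p])[0])
for r in (150,180,210,230,250): print(r,[(200+i,int(v)) for i,v in enumerate(np.diff(g[r,200:440].astype(int))) if abs(v)>25])
E
```

```text
t: 18.4
eef_pos: [0.5213, 0.0554, 0.3399]
ee_rot: [3.141, -0.001, -2.402]
force: [-0.2, 0.5, 0.6]
width: 0.0582
gripper_force: 0.0
t: 19.1
eef_pos: [0.4612, -0.1149, 0.3389]
ee_rot: [3.141, -0.001, -2.808]
force: [-0.2, -0.2, -1.2]
width: 0.0614
gripper_force: 0.0
[ 0.46146358 -0.11433814  0.33890451] [ 3.14124327e+00 -9.04288865e-04 -2.80714701e+00]
[([0.453, -0.1222, 0.3289], 0.97)]
expected grip px [319.32608308 250.94435179] tcp px [319.26049412 272.8620017 ]
150 [(279, -39), (280, -66), (293, 109), (296, 33), (298, -55), (299, -46), (302, -36), (314, 112), (315, 56)]
180 [(208, -93), (228, 46), (229, 48), (231, -62), (234, -28), (283, 76), (291, -82), (292, -129), (338, 161), (379, -44), (380, -42), (384, -28), (393, 83), (397, 37)]
210 [(221, -50), (222, -32), (249, 66), (250, 32), (292, -100), (293, -81), (337, 63), (338, 116)]
230 [(201, -64), (206, -38), (207, 41), (214, -30), (215, 33), (219, -30), (292, -60), (293, -57), (337, 30), (338, 69), (344, 67), (345, 30), (352, -34), (359, 75)]
250 [(245, 35), (246, 28), (293, -67), (294, -68), (337, 71), (338, 42), (358, 35), (359, 49)]
```

```bash
python3 -m creep '{"translation":[[0.5,-1.4,-24],[0,0,-25],[0,0,-15],[0,0,0],[0,0,0],[0,0,0],[0,0,0],[0,0,0]],"spin":[0,0,0,0,0,0,0,0],"gripper":[0.7,0.7,0.7,0.7,0,0,0,0]}' 30
python3 -m creep '{"translation":[[0,0,0],[0,0,0],[0,0,0],[0,0,0]],"spin":[0,0,0,0],"gripper":[0,0,0,0]}'
```

```text
t: 20.0
eef_pos: [0.4624, -0.1154, 0.2761]
ee_rot: [-3.141, 0.001, -2.806]
force: [-0.5, 1.1, 0.7]
width: 0.035
gripper_force: 0.0
t: 20.4
eef_pos: [0.4619, -0.1147, 0.2758]
ee_rot: [3.14, 0.001, -2.806]
force: [-2.4, 4.2, 4.1]
width: 0.0232
gripper_force: 30.0
```

```bash
python3 - <<'E'
import numpy as np
a=np.r_[np.linspace(0,1.04,17)]+.2618
P=np.c_[-160*np.sin(a)*.330,160*np.sin(a)*.944,160*np.cos(a)]
P=np.round(P-P[0],1);print(np.diff(P,axis=0).round(1).tolist())
E
cat > ang.py <<'E'
from h import *
p=np.array(get_state()["eef_pos"]);h=np.array([.4619,-.1147,.2758])
dx=(p-h)[:2]@[.330,-.944];dy=(p-h)[:2]@[.944,.330];v=np.array([-.160*np.sin(.2618)+dx,.160*np.cos(.2618)+p[2]-h[2]])
print("angle",np.arctan2(-v[0],v[1])-.2618,"rad",np.hypot(*v),"dy",dy,"F",np.round(get_state()["force"],1),get_state()["width"])
E
```

```text
[[-3.3, 9.4, -3.0], [-3.2, 9.2, -3.7], [-3.1, 8.9, -4.3], [-3.1, 8.7, -4.8], [-2.9, 8.3, -5.5], [-2.8, 8.0, -6.0], [-2.6, 7.6, -6.6], [-2.5, 7.2, -7.1], [-2.4, 6.8, -7.6], [-2.2, 6.2, -8.0], [-2.0, 5.8, -8.4], [-1.8, 5.2, -8.8], [-1.7, 4.7, -9.1], [-1.4, 4.1, -9.5], [-1.2, 3.5, -9.7], [-1.0, 2.9, -9.9]]
```

```bash
python3 -m creep '{"translation":[[-3.3,9.4,-3.0],[-3.2,9.2,-3.7],[-3.1,8.9,-4.3],[-3.1,8.7,-4.8],[-2.9,8.3,-5.5],[-2.8,8.0,-6.0],[-2.6,7.6,-6.6],[-2.5,7.2,-7.1]],"spin":[0,0,0,0,0,0,0,0],"gripper":[0,0,0,0,0,0,0,0]}' 60
python3 ang.py
```

```text
t: 21.2
eef_pos: [0.4407, -0.0508, 0.2372]
ee_rot: [-3.134, 0.003, -2.805]
force: [1.8, -12.2, 11.2]
width: 0.0226
gripper_force: 60.0
angle 0.491341906594207 rad 0.15894608316224068 dy 0.0010666254019778383 F [  1.8 -12.2  11.2] 0.022617273442178034
```

```bash
python3 -m creep '{"translation":[[-2.4,6.8,-7.6],[-2.2,6.2,-8.0],[-2.0,5.8,-8.4],[-1.8,5.2,-8.8],[-1.7,4.7,-9.1],[-1.4,4.1,-9.5],[-1.2,3.5,-9.7],[0,0,0]],"spin":[0,0,0,0,0,0,0,0],"gripper":[0,0,0,0,0,0,0,0]}' 60
python3 ang.py
python3 -m creep '{"translation":[[0,0,0],[0,0,0]],"spin":[0,0],"gripper":[0,0]}' 60
python3 ang.py
```

```text
t: 22.0
eef_pos: [0.4277, -0.0135, 0.1754]
ee_rot: [-3.137, 0.003, -2.804]
force: [2.5, -10.0, 10.1]
width: 0.0228
gripper_force: 60.0
angle 0.9589631247447061 rad 0.15778565491787278 dy 0.0010801333933516519 F [  2.5 -10.   10.1] 0.022777919703454157
t: 22.2
eef_pos: [0.4277, -0.0137, 0.1757]
ee_rot: [-3.137, 0.003, -2.804]
force: [2.0, -10.3, 10.3]
width: 0.0226
gripper_force: 60.0
angle 0.956941224121421 rad 0.15775667174395186 dy 0.0010691350570113832 F [  2.  -10.3  10.3] 0.02261354680047394
```

```bash
python3 -m creep '{"translation":[[-0.5,1.5,-5],[-0.4,1.2,-4.5],[0,0,0],[0,0,0]],"spin":[0,0,0,0],"gripper":[0,0,0,0]}' 60
python3 ang.py
python3 -m creep '{"translation":[[-0.3,0.8,-3],[0,0,0],[0,0,0]],"spin":[0,0,0],"gripper":[0,0,0]}' 60
python3 ang.py
```

```text
t: 22.6
eef_pos: [0.4267, -0.0106, 0.1665]
ee_rot: [-3.137, 0.003, -2.804]
force: [-2.1, -6.4, 16.5]
width: 0.0226
gripper_force: 60.0
angle 1.0181847013269594 rad 0.15792667172207636 dy 0.0010745069783720089 F [-2.1 -6.4 16.5] 0.02264530429798177
t: 22.9
eef_pos: [0.4264, -0.0098, 0.1637]
ee_rot: [-3.138, 0.003, -2.804]
force: [-4.3, -6.3, 19.2]
width: 0.0227
gripper_force: 60.0
angle 1.0369711073398522 rad 0.15800379316290544 dy 0.001076216418508997 F [-4.3 -6.3 19.2] 0.022736196378002525
```

```bash
python3 -m creep '{"translation":[[-0.3,0.8,-4],[0,0,0],[0,0,0]],"spin":[0,0,0],"gripper":[0,0,0]}' 60
python3 ang.py; python3 -c "
from h import *
for n in('scene','top'):
  cams.grab_frame(n); print([(np.round(d['centre'],4).tolist(),d['confidence']) for d in nets.pinpoint(n,'lever_grip')[:2]])"
```

```text
t: 23.2
eef_pos: [0.4264, -0.0093, 0.1617]
ee_rot: [-3.137, 0.004, -2.803]
force: [-11.7, -7.8, 35.8]
width: 0.0227
gripper_force: 60.0
angle 1.0501104869706785 rad 0.1578871340840468 dy 0.0012993869355223348 F [-11.7  -7.8  35.8] 0.02269064132742501
[([0.4145, -0.0107, 0.2246], 0.61)]
[]
```

```bash
python3 -m creep '{"translation":[[0.3,-0.8,4],[0.3,-0.8,3],[0.4,-1.2,4.5],[0.5,-1.5,5],[0.6,-1.7,4.8],[0.6,-1.8,4.9],[0.7,-2.0,4.7],[0.7,-2.1,4.8]],"spin":[0,0,0,0,0,0,0,0],"gripper":[0,0,0,0,0,0,0,0]}' 60
python3 ang.py
python3 -m creep '{"translation":[[0.8,-2.3,4.5],[0.9,-2.4,4.6],[0.9,-2.6,4.4],[0.9,-2.6,4.4],[1.0,-2.9,4.2],[1.0,-2.9,4.2],[1.1,-3.1,4.0],[1.1,-3.1,4.0]],"spin":[0,0,0,0,0,0,0,0],"gripper":[0,0,0,0,0,0,0,0]}' 60
python3 ang.py
python3 -m creep '{"translation":[[1.2,-3.4,3.8],[1.2,-3.4,3.8],[1.2,-3.6,3.5],[1.3,-3.6,3.6],[1.3,-3.8,3.3],[1.3,-3.8,3.3],[1.4,-4.0,3.0],[1.4,-4.0,3.0]],"spin":[0,0,0,0,0,0,0,0],"gripper":[0,0,0,0,0,0,0,0]}' 60
python3 ang.py
```

```text
t: 24.2
eef_pos: [0.4311, -0.0234, 0.1933]
ee_rot: [-3.134, 0.002, -2.805]
force: [25.0, -32.6, -18.1]
width: 0.0229
gripper_force: 60.0
angle 0.8270779685408436 rad 0.15546853515816608 dy 0.0010713239258232391 F [ 25.  -32.6 -18.1] 0.022854371810848158
t: 25.0
eef_pos: [0.4378, -0.0465, 0.224]
ee_rot: [-3.133, -0.003, -2.808]
force: [35.4, -38.6, -44.8]
width: 0.0229
gripper_force: 60.0
angle 0.5744744354315212 rad 0.15324372219625917 dy -0.00021778781336178935 F [ 35.4 -38.6 -44.8] 0.022878519012895542
t: 25.8
eef_pos: [0.4471, -0.0732, 0.2494]
ee_rot: [-3.139, -0.004, -2.808]
force: [26.4, -23.4, -46.0]
width: 0.023
gripper_force: 59.9
angle 0.32641992834940475 rad 0.15406742840037096 dy -0.00029232670431807324 F [ 26.4 -23.4 -46. ] 0.022955864282810386
```

```bash
python3 -m creep '{"translation":[[0,0,0],[0,0,0],[0,0,0]],"spin":[0,0,0],"gripper":[0,0,0]}' 15
python3 ang.py
```

```text
t: 26.1
eef_pos: [0.4459, -0.0734, 0.2516]
ee_rot: [-3.139, -0.004, -2.807]
force: [13.4, -19.1, -22.7]
width: 0.0234
gripper_force: 15.0
angle 0.3196321340565354 rad 0.15595377947692793 dy -0.0014884382446697661 F [ 13.4 -19.1 -22.7] 0.023369167419214756
```

```bash
python3 -m creep '{"translation":[[1.4,-4.1,2.7],[1.5,-4.2,2.8],[1.5,-4.3,2.4],[1.6,-4.4,2.4],[1.5,-4.4,2.1],[1.6,-4.5,2.2]],"spin":[0,0,0,0,0,0],"gripper":[0,0,0,0,0,0]}' 15
python3 ang.py
python3 -m creep '{"translation":[[1.6,-4.6,1.8],[1.6,-4.6,1.9],[1.6,-4.7,1.5],[1.7,-4.7,1.5],[0,0,0],[0,0,0]],"spin":[0,0,0,0,0,0],"gripper":[0,0,0,0,0,0]}' 15
python3 ang.py
```

```text
t: 26.7
eef_pos: [0.4545, -0.098, 0.267]
ee_rot: [-3.141, -0.004, -2.807]
force: [3.5, -7.6, -12.2]
width: 0.0233
gripper_force: 15.0
angle 0.12672245781282881 rad 0.15743243800544646 dy -0.0014474909632941151 F [  3.5  -7.6 -12.2] 0.023305511892231234
t: 27.3
eef_pos: [0.4608, -0.115, 0.2745]
ee_rot: [3.14, -0.002, -2.806]
force: [-3.8, 1.4, -7.2]
width: 0.0233
gripper_force: 15.0
angle 0.0025031852839869084 rad 0.15871286070157592 dy -0.0011887591934232468 F [-3.8  1.4 -7.2] 0.023346669308506172
```

```bash
python3 -m creep '{"translation":[[0.5,-1.4,0],[0,0,0],[0,0,0]],"spin":[0,0,0],"gripper":[0,0,0]}' 6
python3 ang.py
python3 -m creep '{"translation":[[0,0,0],[0,0,0],[0,0,0],[0,0,0],[0,0,20],[0,0,30],[0,0,30],[0,0,0]],"spin":[0,0,0,0,0,0,0,0],"gripper":[0.7,0.7,0.7,0.7,0.7,0.7,0.7,0.7]}'
python3 -c "
from h import *
for n in('scene','top'):
  f=cams.grab_frame(n); cv2.imwrite(f'pics/end_{n}.png',f['img'][:,:,::-1])
  for l in('lever_grip','carrier','head_front'): print(n,l,[(np.round(d['centre'],4).tolist(),round(d['confidence'],2)) for d in nets.pinpoint(n,l)[:5]])"
```

```text
t: 27.6
eef_pos: [0.4609, -0.1152, 0.2745]
ee_rot: [3.138, -0.002, -2.805]
force: [-6.6, 8.4, -4.0]
width: 0.0234
gripper_force: 6.0
angle 0.0012538547998455218 rad 0.15868042437393265 dy -0.0011044384811551503 F [-6.6  8.4 -4. ] 0.02341315453599955
t: 28.4
eef_pos: [0.4646, -0.1175, 0.36]
ee_rot: [-3.138, 0.007, -2.806]
force: [0.7, 0.2, 0.5]
width: 0.0612
gripper_force: 0.0
scene lever_grip [([0.4529, -0.1182, 0.3267], 0.89)]
scene carrier [([0.5756, -0.0999, 0.0277], 0.9), ([0.6991, 0.3653, -0.0044], 0.75), ([0.3307, 0.282, 0.0012], 0.64), ([0.3472, 0.4775, 0.0028], 0.61), ([0.5025, 0.336, -0.0039], 0.55)]
scene head_front [([0.5635, -0.0693, 0.1361], 0.79), ([0.545, 0.1623, -0.0027], 0.66)]
top lever_grip [([0.5755, -0.0974, 0.0326], 0.45)]
top carrier [([0.3253, 0.284, 0.0], 0.81), ([0.5013, 0.3377, -0.0055], 0.72), ([0.3454, 0.4831, -0.0001], 0.63), ([0.7045, 0.3685, -0.0075], 0.55)]
top head_front [([0.5662, -0.0715, 0.1329], 0.68), ([0.5774, -0.097, 0.0031], 0.24)]
```

```bash
python3 -c "
from station import arm;print(arm.job_done())"
```

```text
the job is handed in; nothing more can be done
None
```

I handed the job in at about 28.5 s of the 62 s: the carrier stands in the press's middle slot with its pin within about 1 mm of the ram axis, the lever went to its stop (force rose sharply there) and was eased back home at about 0.3 rad/s, and I saw no sign that anything else moved; I had no pictures left to look at how far the pin went in.

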